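# Open the touch-lid swab bin for the vaccination session

## Task

Get the yellow-lidded swab bin ready for the session: with a light touch of a fingertip press the mark at the front of its lid until the catch lets go, and take the finger away so that the lid springs ajar by itself. Then push the lid right back with the finger, past upright, until it rests open on its stop, and come away. Nothing is to be gripped, lifted or shoved along: the bin stays where it stands, the grey-lidded bin stays shut, and the jar, gel bottle, vial and bowl are left alone.

Things in the scene. Friction and masses are not known exactly. Their poses are not given: they have to be found in the camera images.
- yellow_bin: counter-top touch bin to open, loose, about 1.6 kg on a rubber foot: white box 170 mm deep (its x), 160 mm wide (its y), 4 mm walls, rim 150 mm above the counter; yellow lid 10 mm thick, top at 167 mm when shut. Origin: centre of its underside, on the counter; the front (catch, touch mark) looks along its own -x, the hinge is along the rear top edge, z up
- yellow_lid (a joint): angle of the yellow lid (rad): 0 shut and latched, negative pressed down (soft stop at about -0.036), positive opening up and back. Once released and let go, a damped spring lifts it in about 0.5 s to about 0.6 (ajar), no farther. Beyond that it swings freely (about 1 N at its edge) and falls back to ajar, but past about 1.6 it falls open by its own weight onto its stop at 1.85
- yellow_touch (a point): centre of the round touch mark, 30 mm across, on the top face of the yellow lid, 140 mm in front of the hinge axis, 22 mm behind the lid's front edge; moves with the lid. Pressed straight down here, it sinks under 3 to 4 N, the catch lets go after 3 to 4 mm and the lid bottoms at 5 mm; it does not latch again afterwards
- yellow_hinge (a point): middle of the yellow lid's hinge axis, 157 mm above the counter, 75 mm behind the bin's centre; the axis runs along the bin's y. The lid's flat underside lies in the plane through this axis, its front edge 162 mm from it. Under the lid a steel striker, 20 mm wide, hangs 16 mm down at 124 to 136 mm from the axis, 54 mm off the middle towards the bin's -y
- grey_bin: the second bin, the same in all but its grey lid; to stay shut and in place. Origin and axes as for the yellow bin
- grey_lid (a joint): angle of the grey lid (rad), same meaning; stays about 0. It has the same touch catch
- jar: clear jar with green screw lid, 68 mm diameter, 95 mm high, loose. Origin: centre of its underside
- gel: white hand-gel bottle with blue cap, 56 mm diameter, 150 mm high, loose. Origin: centre of its underside
- vial: small glass vial with aluminium cap, 24 mm diameter, 46 mm high, loose. Origin: centre of its underside
- bowl: steel bowl, 140 mm diameter, 48 mm high, loose. Origin: centre of its underside

How it is judged:
By the outcome, as a careful person would: the job done as asked, in the order asked, and still so for the second after the job is handed in, with the robot touching nothing.
It also fails if it takes over 51 s, if anything falls off the work surface, if the arm or the gripper's body presses on something with over 40 N, if the wrist force passes 120 N, or if a joint passes its speed limit or range.

## Robot

A 6-joint arm with a two-finger parallel gripper is mounted at the origin on the work surface. World frame = base frame: x ahead of the robot, y to its left, z up, the work surface at z = 0. Lengths are in m, angles in rad, forces in N, time in s.
With the tool pointing down it reaches from about 0.375 to 0.9 m from the base axis. Payload 3.1 kg.
Tool frame: the origin (TCP) lies between the finger pads; the fingertips stand 22 mm ahead of it and the grasp point (between the pads) lies 3 mm ahead of it; z points along the fingers, y is the direction in which the jaws open and shut (so a half turn about z gives the same grasp; the last joint's range is limited). The gripper opens to 85 mm and grips with 20 to 120 N. Pads are 22 mm wide; open, the fingers measure 114 mm over their backs; the gripper's body (76 mm by 85 mm) begins 54 mm behind the grasp point. The pads swing forward as they close: fully open they stand 13 mm farther back than shut.
Start: joints at [1.081, 0.527, 1.433, -0, 1.181, -0.178], TCP at [0.192, 0.595, 0.232] pointing down, gripper open.
Joint ranges: [-3.08, 3.08], [-0.75, 2.2], [0.22, 2.44], [-1.43, 4.57], [0, 2.65], [-2.85, 2.85]. Speed limits (rad/s): [2.79, 2.79, 3.14, 3.14, 3.14, 3.14].

## Interface

Orientations are given as a unit quaternion [x, y, z, w].
In Python, from station import status, snapshot, manip gives the robot as it stands.
- The arm moves only by the tool move_arm, never from a script. Its argument "plan" is a list that holds one entry, the list of rows, each a list of 7 numbers: the turn, a rotation vector about the tool's x, y, z scaled (see below), then the shift along the tool's x, y, z scaled (see below), then the closure, from 0 (fully open) to 1 (shut). A call has exactly 8 rows; each row is the pose to reach, as a shift and turn from the pose commanded when the call began, along the tool's axes at that moment; what a row does not reach only later rows make up. The controller multiplies each number of a shift by 100 mm and each number of a turn by pi/4 rad. A row lasts 1/8 s, in which the tool goes at most 62.5 mm and 10.7 degrees, less where a joint would pass 70% of its speed; a pose out of reach is approached as far as the arm can. A call with a number of a shift or a turn outside -1 to 1 is refused whole. A call with a gripper value outside its range is refused whole. The fingers move at their own pace and stop on an object; "force" is the grip in N (left out, the last holds). Time passes only in rows, so rows that repeat a pose let the fingers close, or fill a call up. It gives the time, the measured TCP pose, the force and the opening at its end, in the units of the state.
- status.sense(): the state, without advancing time (a new reading comes with each control period).
- snapshot(name): name is "scene" or "top" or "wrist"; returns a dict with "img" (384x512x3 uint8, red, green, blue), "depth" (384x512 float32, m along the optical axis (not along the pixel's ray), 0 where there is no reading), "mtx" (3x3 intrinsics, pixels), "T" (4x4, takes a point from camera to world coordinates). Camera axes: x right, y up, looking along -z (the intrinsics and any distortion apply to the point x, -y, -z); pixel columns grow to the right and rows downward; lengths in m; the calibration is good to about 2 mm. A picture is of the moment at which its call begins.
- manip.sign_off(): hands the job in, once; it reports no verdict.
The state is a dict: "t": time; "q": joint angles; "qd": joint speeds; "tau": joint torques, N m; "tcp_pos": TCP position; "tool_rot": TCP orientation; "force": force on the tool from outside, world axes, zero at the start; "ft_torque": the same for the moment, N m; "finger_gap": opening from 0.0 (shut) to 1.0 (fully open).
Only numpy, scipy, OpenCV 4.12 (cv2) and the standard library are available. Lean on these libraries where they do the work, as an engineer would, in place of code of your own. Each camera call takes 0.05 s, during which the arm holds its last target. There are 200 camera calls.

## Working session

There is one attempt and no reset: what is moved stays moved. The work goes in short steps, Python scripts to look and compute and a tool call to move; the robot and the scene stay as the last step left them, time stands still between calls to the robot, and variables do not carry over. Pictures are saved under pics/ and viewed, on a budget of 10 in all, crops included, one or two more only if the job needs it, and the job is handed in when it is done.

Besides the shell and the picture viewer there is one more tool, called after "Emit:" by a JSON object that holds its "api" and its "payload". move_arm: Moves the arm, as the interface text tells. Its arguments: {"type":"object","properties":{"plan":{"type":"array"},"force":{"type":"number"}},"required":["plan"]}

```bash
ls; mkdir -p pics; python3 - <<'E'
from station import status, snapshot
import cv2,numpy as np
s=status.sense();print({k:np.round(v,3).tolist() for k,v in s.items()})
a=[]
for n in("scene","top"):
    d=snapshot(n);np.savez(f"{n}0.npz",**d);cv2.imwrite(f"pics/{n}0.png",d["img"][:,:,::-1])
E
```

```text
pics
{'t': 0.0, 'q': [1.08, 0.528, 1.434, -0.0, 1.181, -0.178], 'qd': [-0.0, 0.001, -0.001, -0.002, 0.001, -0.002], 'tau': [0.001, -44.235, -17.802, -0.0, 0.008, 0.0], 'tcp_pos': [0.191, 0.594, 0.231], 'tool_rot': [0.155, 0.988, -0.001, -0.0], 'force': [-0.586, -0.211, -0.186], 'ft_torque': [0.04, -0.013, -0.019], 'finger_gap': 0.996}
```

View pics/top0.png

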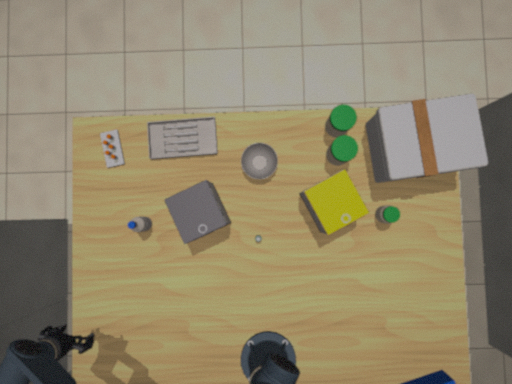

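View pics/scene0.png

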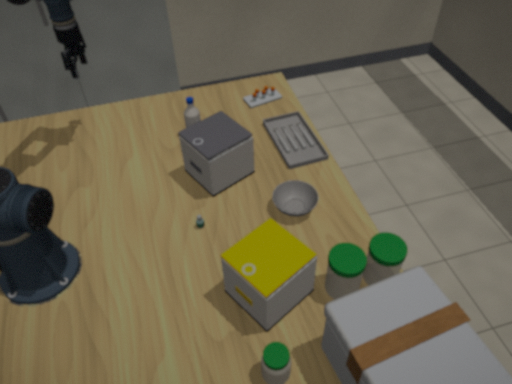

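The top view shows the yellow lid around (335,203), with its touch mark at (346,218) near the front edge, which faces the robot and right. The small jar is at (389,215), the vial at (258,239), the bowl at (259,162), and the grey bin at (198,212). The scene view agrees.

```bash
cat > h.py <<'E'
import numpy as np,cv2
def cloud(d):
    D=d["depth"];K=d["mtx"];v,u=np.indices(D.shape)
    P=np.stack([(u-K[0,2])/K[0,0]*D,-(v-K[1,2])/K[1,1]*D,-D],-1)
    return P@d["T"][:3,:3].T+d["T"][:3,3]
E
python3 - <<'E'
from h import *
for n in("top","scene"):
    d=np.load(n+"0.npz");P=cloud(d);im=d["img"]
    h=cv2.cvtColor(im,cv2.COLOR_RGB2HSV)
    m=(abs(h[...,0].astype(int)-29)<4)&(h[...,1]>200)&(h[...,2]>110)&(abs(P[...,2]-.167)<.012)
    p=P[m];r=cv2.minAreaRect(p[:,:2].astype(np.float32)*1000)
    print(n,m.sum(),np.median(p[:,2]),r,cv2.boxPoints(r).round().tolist())
    # mark: non-yellow inside lid
    hull=np.zeros(m.shape,np.uint8);c=cv2.convexHull(np.argwhere(m)[:,::-1].astype(np.int32));cv2.fillConvexPoly(hull,c,1)
    hull=cv2.erode(hull,np.ones((5,5)))
    w=(hull>0)&(h[...,1]<170);q=P[w];print("mark",w.sum(),(q.min(0)+q.max(0))/2,q.mean(0),np.argwhere(w).mean(0))
    for name,(u,v) in dict(jar=(390,215),gel=(143,224),vial=(258,239),bowl=(259,162),grey=(198,212),gj=(344,150),box=(372,160)).items():
        if n=="top":print(name,P[v,u].round(3))
E
```

```text
top 1937 0.1667124683775385 ((576.0481567382812, -246.78604125976562), (164.86062622070312, 153.65298461914062), 26.56529998779297) [[468.0, -215.0], [537.0, -352.0], [684.0, -279.0], [615.0, -141.0]]
mark 73 [ 0.52041443 -0.27474385  0.16893974] [ 0.52249606 -0.27358664  0.16779129] [217.35616438 345.12328767]
jar [ 0.525 -0.448  0.098]
gel [0.517 0.439 0.093]
vial [0.449 0.025 0.046]
bowl [0.742 0.014 0.005]
grey [0.554 0.223 0.171]
gj [ 0.757 -0.287  0.133]
box [ 0.733 -0.413  0.03 ]
scene 3559 0.1665925195674991 ((579.6351318359375, -249.45758056640625), (165.68202209472656, 156.8751983642578), 26.60771942138672) [[470.0, -216.0], [541.0, -357.0], [689.0, -282.0], [619.0, -142.0]]
mark 128 [ 0.46563017 -0.56338441  0.61333594] [ 0.52297513 -0.28104935  0.17439839] [268.8046875 248.421875 ]
```

```bash
cat >> h.py <<'E'
from scipy.spatial.transform import Rotation as R
def goal(x,y,z,yaw=26.6):
    """full shift (x100mm) and turn (x pi/4) in present tool axes to tool-down pose, tool x at yaw deg"""
    from station import status
    s=status.sense();r=R.from_quat(s["tool_rot"])
    g=R.from_euler("z",yaw,degrees=True)*R.from_quat([1,0,0,0])
    print("t",round(s["t"],2),"tcp",np.round(s["tcp_pos"],4),"F",np.round(s["force"],2),"gap",round(float(s["finger_gap"]),2))
    print("turn",np.round((r.inv()*g).as_rotvec()/(np.pi/4),3),"shift",np.round(r.inv().apply(np.array([x,y,z])-s["tcp_pos"])*10,3))
E
python3 -c "
from h import *
goal(.30,.50,.28);goal(.523,-.275,.28)"
```

```text
t 0.1 tcp [0.1914 0.5943 0.231 ] F [-0.1  -0.51 -0.55] gap 1.0
turn [-2.000e-03  3.000e-03  3.012e+00] shift [-1.323 -0.565 -0.489]
t 0.1 tcp [0.1914 0.5943 0.231 ] F [-0.1  -0.51 -0.55] gap 1.0
turn [-2.000e-03  3.000e-03  3.012e+00] shift [-5.823 -7.257 -0.478]
```

Emit:
{"api": "move_arm", "payload": {"plan": [[[0, 0, 0.125, -0.125, -0.075, -0.1, 1], [0, 0, 0.25, -0.25, -0.15, -0.2, 1], [0, 0, 0.375, -0.375, -0.225, -0.3, 1], [0, 0, 0.5, -0.5, -0.3, -0.4, 1], [0, 0, 0.625, -0.625, -0.375, -0.5, 1], [0, 0, 0.75, -0.75, -0.45, -0.5, 1], [0, 0, 0.875, -0.875, -0.525, -0.5, 1], [0, 0, 1, -1, -0.6, -0.5, 1]]], "force": 20}}

```text
t: 1.1
tcp_pos: [0.2685, 0.5064, 0.2815]
tool_rot: [0.523, 0.852, -0.001, -0.0]
force: [0.2, -0.3, 0.3]
finger_gap: -0.003
```

Emit:
{"api": "move_arm", "payload": {"plan": [[[0, 0, 0.125, -0.125, 0, 0, 1], [0, 0, 0.25, -0.25, 0, 0, 1], [0, 0, 0.375, -0.375, 0, 0, 1], [0, 0, 0.5, -0.5, 0, 0, 1], [0, 0, 0.625, -0.625, 0, 0, 1], [0, 0, 0.75, -0.75, 0, 0, 1], [0, 0, 0.875, -0.875, 0, 0, 1], [0, 0, 1, -1, 0, 0, 1]]]}}

```text
t: 2.1
tcp_pos: [0.3139, 0.4175, 0.2815]
tool_rot: [0.809, 0.587, -0.001, 0.0]
force: [0.5, 0.2, -0.6]
finger_gap: -0.001
```

Emit:
{"api": "move_arm", "payload": {"plan": [[[0, 0, 0.125, -0.125, 0.1, 0, 1], [0, 0, 0.25, -0.25, 0.2, 0, 1], [0, 0, 0.375, -0.375, 0.3, 0, 1], [0, 0, 0.5, -0.5, 0.4, 0, 1], [0, 0, 0.625, -0.625, 0.5, 0, 1], [0, 0, 0.75, -0.75, 0.6, 0, 1], [0, 0, 0.875, -0.875, 0.7, 0, 1], [0, 0, 1, -1, 0.8, 0, 1]]]}}

```text
t: 3.1
tcp_pos: [0.3593, 0.2977, 0.2816]
tool_rot: [0.972, 0.233, -0.0, 0.0]
force: [-0.2, 1.0, 0.0]
finger_gap: 0.001
```

```bash
python3 -c "
from h import *
goal(.523,-.275,.28)"
```

```text
t 3.1 tcp [0.3593 0.2977 0.2816] F [-0.16  1.02  0.01] gap 0.0
turn [0.    0.001 0.008] shift [-1.137  5.847  0.017]
```

Emit:
{"api": "move_arm", "payload": {"plan": [[[0, 0, 0, 0, 0.125, 0, 1], [0, 0, 0, 0, 0.25, 0, 1], [0, 0, 0, 0, 0.375, 0, 1], [0, 0, 0, 0, 0.5, 0, 1], [0, 0, 0, 0, 0.625, 0, 1], [0, 0, 0, 0, 0.75, 0, 1], [0, 0, 0, 0, 0.875, 0, 1], [0, 0, 0, 0, 1, 0, 1]]]}}

```text
t: 4.1
tcp_pos: [0.4055, 0.2086, 0.2819]
tool_rot: [0.972, 0.235, 0.0, 0.0]
force: [-0.0, -0.5, -0.5]
finger_gap: 0.003
```

Emit:
{"api": "move_arm", "payload": {"plan": [[[0, 0, 0, 0, 0.125, 0, 1], [0, 0, 0, 0, 0.25, 0, 1], [0, 0, 0, 0, 0.375, 0, 1], [0, 0, 0, 0, 0.5, 0, 1], [0, 0, 0, 0, 0.625, 0, 1], [0, 0, 0, 0, 0.75, 0, 1], [0, 0, 0, 0, 0.875, 0, 1], [0, 0, 0, 0, 1, 0, 1]]]}}

```text
t: 5.1
tcp_pos: [0.4511, 0.1196, 0.2819]
tool_rot: [0.972, 0.235, -0.0, -0.0]
force: [0.2, -0.4, 0.3]
finger_gap: 0.005
```

Emit:
{"api": "move_arm", "payload": {"plan": [[[0, 0, 0, -0.06, 0.125, 0, 1], [0, 0, 0, -0.12, 0.25, 0, 1], [0, 0, 0, -0.18, 0.375, 0, 1], [0, 0, 0, -0.24, 0.5, 0, 1], [0, 0, 0, -0.3, 0.625, 0, 1], [0, 0, 0, -0.36, 0.75, 0, 1], [0, 0, 0, -0.42, 0.875, 0, 1], [0, 0, 0, -0.5, 1, 0, 1]]]}}

```text
t: 6.1
tcp_pos: [0.4519, 0.0076, 0.2819]
tool_rot: [0.972, 0.235, 0.0, 0.0]
force: [0.4, -0.1, -0.7]
finger_gap: -0.001
```

Emit:
{"api": "move_arm", "payload": {"plan": [[[0, 0, 0, -0.06, 0.125, 0, 1], [0, 0, 0, -0.12, 0.25, 0, 1], [0, 0, 0, -0.18, 0.375, 0, 1], [0, 0, 0, -0.24, 0.5, 0, 1], [0, 0, 0, -0.3, 0.625, 0, 1], [0, 0, 0, -0.36, 0.75, 0, 1], [0, 0, 0, -0.42, 0.875, 0, 1], [0, 0, 0, -0.5, 1, 0, 1]]]}}

```text
t: 7.1
tcp_pos: [0.453, -0.1042, 0.2819]
tool_rot: [0.972, 0.235, 0.0, 0.0]
force: [0.1, -0.5, -0.5]
finger_gap: 0.001
```

Emit:
{"api": "move_arm", "payload": {"plan": [[[0, 0, 0, 0, 0.125, 0, 1], [0, 0, 0, 0, 0.25, 0, 1], [0, 0, 0, 0, 0.375, 0, 1], [0, 0, 0, 0, 0.5, 0, 1], [0, 0, 0, 0, 0.625, 0, 1], [0, 0, 0, 0, 0.75, 0, 1], [0, 0, 0, 0, 0.875, 0, 1], [0, 0, 0, 0, 1, 0, 1]]]}}

```text
t: 8.1
tcp_pos: [0.499, -0.1929, 0.2819]
tool_rot: [0.972, 0.235, -0.0, -0.0]
force: [-0.4, -0.0, -0.2]
finger_gap: 0.002
```

```bash
python3 - <<'E'
from h import *
from station import snapshot
goal(.523,-.275,.20)
d=snapshot("wrist");np.savez("w1.npz",**d);cv2.imwrite("pics/w1.png",d["img"][:,:,::-1])
P=cloud(d);im=d["img"];h=cv2.cvtColor(im,cv2.COLOR_RGB2HSV)
m=(abs(h[...,0].astype(int)-29)<5)&(h[...,1]>180)&(abs(P[...,2]-.167)<.01)
p=P[m];r=cv2.minAreaRect(p[:,:2].astype(np.float32)*1000);print(m.sum(),np.median(p[:,2]),r,cv2.boxPoints(r).round().tolist())
E
```

```text
t 8.1 tcp [ 0.499  -0.1929  0.2819] F [-0.39 -0.01 -0.17] gap 0.0
turn [-0.     0.     0.012] shift [-0.16   0.84   0.819]
26347 0.16675751519526805 ((581.089599609375, -247.92434692382812), (167.8936004638672, 157.35154724121094), 26.86922264099121) [[471.0, -216.0], [542.0, -356.0], [692.0, -280.0], [620.0, -140.0]]
```

View pics/w1.png

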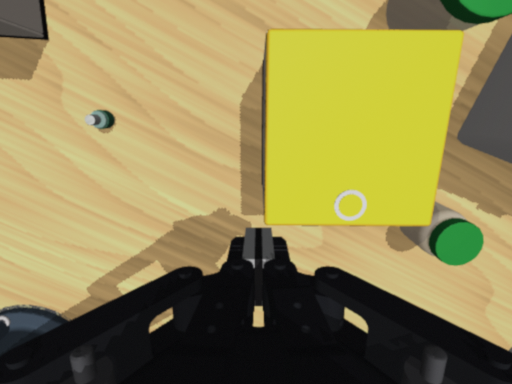

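The wrist view shows the mark's ring at (350,205), with the finger tips at (258,240) below it. The vial at (100,119) and the jar at (455,242) are clear. I'll compute the mark's position and the camera offset.

```bash
python3 - <<'E'
from h import *
d=np.load("w1.npz");P=cloud(d);im=d["img"];h=cv2.cvtColor(im,cv2.COLOR_RGB2HSV)
w=np.zeros(im.shape[:2],bool);w[185:224,328:372]=1
w&=(h[...,1]<120)&(h[...,2]>120)
q=P[w];print(w.sum(),q.mean(0),np.argwhere(w).mean(0))
from station import status
s=status.sense();r=R.from_quat(s["tool_rot"])
print("cam in tool",r.inv().apply(d["T"][:3,3]-s["tcp_pos"]),"mark in tool",r.inv().apply(q.mean(0)-s["tcp_pos"]))
D=d["depth"];print("finger pts",[(v,r.inv().apply(P[v,258]-s["tcp_pos"]).round(3).tolist()) for v in(230,236,245,260,270)])
E
```

```text
441 [ 0.5250792  -0.27575798  0.16808679] [204.57823129 349.83673469]
cam in tool [ 0.06776601 -0.00092668 -0.14162268] mark in tool [-0.01467776  0.08342094  0.11408308]
finger pts [(230, [0.011, -0.001, -0.008]), (236, [0.011, -0.001, -0.014]), (245, [0.011, -0.001, -0.025]), (260, [0.011, -0.001, -0.037]), (270, [0.006, -0.001, -0.036])]
```

Emit:
{"api": "move_arm", "payload": {"plan": [[[0, 0, 0, -0.02, 0.15, 0.1, 1], [0, 0, 0, -0.04, 0.3, 0.2, 1], [0, 0, 0, -0.06, 0.45, 0.3, 1], [0, 0, 0, -0.09, 0.6, 0.4, 1], [0, 0, 0, -0.12, 0.75, 0.5, 1], [0, 0, 0, -0.15, 0.835, 0.6, 1], [0, 0, 0, -0.15, 0.835, 0.7, 1], [0, 0, 0, -0.15, 0.835, 0.8, 1]]]}}

```text
t: 9.15
tcp_pos: [0.523, -0.2729, 0.2012]
tool_rot: [0.972, 0.235, -0.0, -0.0]
force: [0.2, 0.8, -0.0]
finger_gap: 0.005
```

```bash
python3 -c "
from h import *
goal(.525,-.2755,.189,27)"
```

```text
t 9.15 tcp [ 0.523  -0.2729  0.2012] F [ 0.22  0.8  -0.03] gap 0.0
turn [-0.001  0.     0.003] shift [0.006 0.032 0.122]
```

Emit:
{"api": "move_arm", "payload": {"plan": [[[0, 0, 0, 0, 0.02, 0.02, 1], [0, 0, 0, 0, 0.03, 0.04, 1], [0, 0, 0, 0, 0.03, 0.06, 1], [0, 0, 0, 0, 0.03, 0.08, 1], [0, 0, 0, 0, 0.03, 0.1, 1], [0, 0, 0, 0, 0.03, 0.11, 1], [0, 0, 0, 0, 0.03, 0.12, 1], [0, 0, 0, 0, 0.03, 0.13, 1]]]}}

```text
t: 10.15
tcp_pos: [0.5247, -0.2761, 0.1889]
tool_rot: [0.972, 0.235, 0.0, 0.0]
force: [0.2, -0.2, 0.0]
finger_gap: 0.002
```

Emit:
{"api": "move_arm", "payload": {"plan": [[[0, 0, 0, 0, 0, 0.01, 1], [0, 0, 0, 0, 0, 0.015, 1], [0, 0, 0, 0, 0, 0.02, 1], [0, 0, 0, 0, 0, 0.025, 1], [0, 0, 0, 0, 0, 0.03, 1], [0, 0, 0, 0, 0, 0.03, 1], [0, 0, 0, 0, 0, 0.03, 1], [0, 0, 0, 0, 0, 0.03, 1]]]}}

```text
t: 11.15
tcp_pos: [0.5247, -0.276, 0.186]
tool_rot: [0.972, 0.235, 0.0, 0.0]
force: [-0.4, 0.4, -0.5]
finger_gap: -0.006
```

Emit:
{"api": "move_arm", "payload": {"plan": [[[0, 0, 0, 0, 0, 0.005, 1], [0, 0, 0, 0, 0, 0.01, 1], [0, 0, 0, 0, 0, 0.015, 1], [0, 0, 0, 0, 0, 0.02, 1], [0, 0, 0, 0, 0, 0.02, 1], [0, 0, 0, 0, 0, 0.02, 1], [0, 0, 0, 0, 0, 0.02, 1], [0, 0, 0, 0, 0, 0.02, 1]]]}}

```text
t: 12.15
tcp_pos: [0.5247, -0.276, 0.1839]
tool_rot: [0.972, 0.235, -0.0, 0.0]
force: [0.5, -0.9, -1.0]
finger_gap: 0.001
```

Emit:
{"api": "move_arm", "payload": {"plan": [[[0, 0, 0, 0, 0, 0.005, 1], [0, 0, 0, 0, 0, 0.01, 1], [0, 0, 0, 0, 0, 0.015, 1], [0, 0, 0, 0, 0, 0.02, 1], [0, 0, 0, 0, 0, 0.025, 1], [0, 0, 0, 0, 0, 0.03, 1], [0, 0, 0, 0, 0, 0.03, 1], [0, 0, 0, 0, 0, 0.03, 1]]]}}

```text
t: 13.15
tcp_pos: [0.5247, -0.2761, 0.1809]
tool_rot: [0.972, 0.235, 0.0, 0.0]
force: [-0.9, -0.1, 0.6]
finger_gap: 0.002
```

```bash
python3 - <<'E'
from h import *
from station import snapshot
goal(.525,-.2755,.189,27)
d=snapshot("scene");np.savez("s2.npz",**d)
c=d["img"][200:340,180:330,::-1];cv2.imwrite("pics/s2.png",cv2.resize(c,None,fx=4,fy=4,interpolation=cv2.INTER_CUBIC))
P=cloud(d);h=cv2.cvtColor(d["img"],cv2.COLOR_RGB2HSV)
m=(abs(h[...,0].astype(int)-29)<5)&(h[...,1]>180)&(abs(P[...,2]-.167)<.02)
p=P[m];u=np.array([np.cos(.466),np.sin(.466)]);a=(p[:,:2]-[.648,-.212])@u
print(np.polyfit(a,p[:,2],1))
E
```

```text
t 13.15 tcp [ 0.5247 -0.2761  0.1809] F [-0.9  -0.08  0.59] gap 0.0
turn [ 0.    -0.     0.003] shift [ 0.005 -0.004 -0.081]
[-0.00300719  0.16629021]
```

View pics/s2.png

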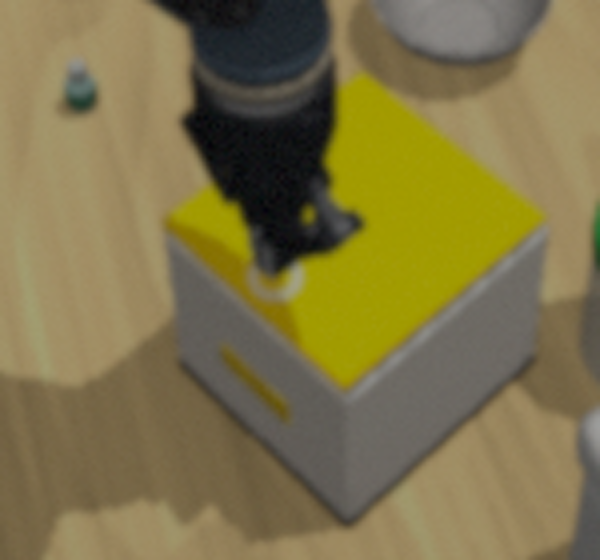

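The crop shows the tip at (272,265) just above the ring at (275,283), and the lid is still flat and shut. So there's no contact yet, and the tip reaches less far ahead of the TCP than stated. I'll keep going down gently.

Emit:
{"api": "move_arm", "payload": {"plan": [[[0, 0, 0, 0, 0, 0.005, 1], [0, 0, 0, 0, 0, 0.01, 1], [0, 0, 0, 0, 0, 0.015, 1], [0, 0, 0, 0, 0, 0.02, 1], [0, 0, 0, 0, 0, 0.025, 1], [0, 0, 0, 0, 0, 0.03, 1], [0, 0, 0, 0, 0, 0.03, 1], [0, 0, 0, 0, 0, 0.03, 1]]]}}

```text
t: 14.2
tcp_pos: [0.5247, -0.276, 0.1779]
tool_rot: [0.972, 0.235, -0.0, 0.0]
force: [0.4, 0.3, -0.1]
finger_gap: 0.004
```

Emit:
{"api": "move_arm", "payload": {"plan": [[[0, 0, 0, 0, 0, 0.005, 1], [0, 0, 0, 0, 0, 0.01, 1], [0, 0, 0, 0, 0, 0.015, 1], [0, 0, 0, 0, 0, 0.02, 1], [0, 0, 0, 0, 0, 0.025, 1], [0, 0, 0, 0, 0, 0.03, 1], [0, 0, 0, 0, 0, 0.03, 1], [0, 0, 0, 0, 0, 0.03, 1]]]}}

```text
t: 15.2
tcp_pos: [0.5247, -0.2761, 0.1749]
tool_rot: [0.972, 0.235, 0.0, 0.0]
force: [-0.7, 0.2, -0.1]
finger_gap: -0.002
```

```bash
cat > lid.py <<'E'
from h import *
from station import snapshot
import sys
goal(.525,-.2755,.189,27)
d=snapshot("scene");P=cloud(d);h=cv2.cvtColor(d["img"],cv2.COLOR_RGB2HSV)
u=np.array([np.cos(.466),np.sin(.466)]);A=(P[...,:2]-[.648,-.212])@u;B=(P[...,:2]-[.648,-.212])@[-u[1],u[0]]
m=(abs(h[...,0].astype(int)-29)<5)&(h[...,1]>180)&(P[...,2]>.157)&(abs(B)<.09)&(abs(A)<.18)
print("lid fit",np.polyfit(A[m],P[...,2][m],1))
m=(h[...,1]<100)&(P[...,2]>.17)&(abs(B)<.03)&(A<-.1)&(A>-.18)&(P[...,2]<.23)
i=np.argwhere(m);o=np.argsort(P[m][:,2])[:12]
for k in o:print(i[k],np.round(P[m][k],3),h[m][k])
if len(sys.argv)>1:
    np.savez(sys.argv[1]+".npz",**d);cv2.imwrite(f"pics/{sys.argv[1]}.png",cv2.resize(d["img"][160:360,140:360,::-1],None,fx=3,fy=3,interpolation=cv2.INTER_CUBIC))
E
python3 lid.py s3
```

```text
t 15.2 tcp [ 0.5247 -0.2761  0.1749] F [-0.73  0.18 -0.06] gap -0.0
turn [ 0.    -0.     0.003] shift [ 0.005 -0.004 -0.141]
lid fit [-0.06335324  0.16483337]
[273 245] [ 0.513 -0.287  0.171] [ 23  88 130]
[270 244] [ 0.513 -0.279  0.171] [ 23  95 126]
[268 245] [ 0.516 -0.277  0.175] [23 59 73]
[269 248] [ 0.521 -0.284  0.179] [25 50 61]
[269 246] [ 0.517 -0.283  0.179] [20 68 82]
[267 244] [ 0.514 -0.278  0.181] [23 56 77]
[269 247] [ 0.519 -0.286  0.182] [19 39 72]
[268 249] [ 0.524 -0.285  0.183] [36 36 35]
[267 252] [ 0.531 -0.285  0.183] [30 61 71]
[267 253] [ 0.533 -0.286  0.184] [ 28  43 102]
[268 246] [ 0.517 -0.284  0.185] [24 20 65]
[268 247] [ 0.519 -0.286  0.186] [ 0  4 59]
```

View pics/s3.png

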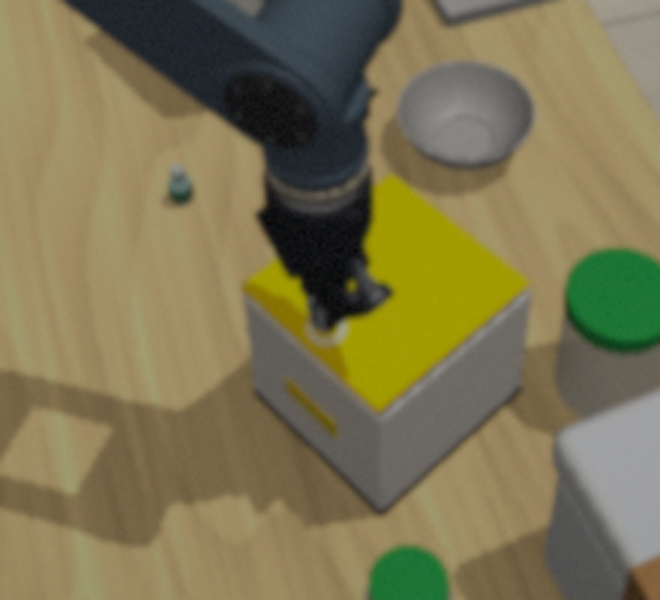

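The image shows the tip, now at (325,320), still a few mm above the ring at (328,332), and the lid is level. The wrist depth agrees, putting the visible tip about at TCP height. I'll continue down.

Emit:
{"api": "move_arm", "payload": {"plan": [[[0, 0, 0, 0, 0, 0.01, 1], [0, 0, 0, 0, 0, 0.02, 1], [0, 0, 0, 0, 0, 0.03, 1], [0, 0, 0, 0, 0, 0.035, 1], [0, 0, 0, 0, 0, 0.04, 1], [0, 0, 0, 0, 0, 0.04, 1], [0, 0, 0, 0, 0, 0.04, 1], [0, 0, 0, 0, 0, 0.04, 1]]]}}

```text
t: 16.25
tcp_pos: [0.5247, -0.276, 0.1709]
tool_rot: [0.972, 0.235, 0.0, 0.0]
force: [-1.0, 0.1, 0.4]
finger_gap: -0.002
```

```bash
sed -i 's/&(P\[...,2\]>.157)&(abs(B)<.09)/\&(P[...,2]>.152)\&(P[...,2]<.178)\&(abs(B)<.09)/' lid.py; python3 lid.py|head -5
```

```text
t 16.25 tcp [ 0.5247 -0.276   0.1709] F [-0.99  0.15  0.36] gap -0.0
turn [ 0.    -0.     0.003] shift [ 0.005 -0.004 -0.181]
lid fit [-0.00070045  0.16649125]
[269 245] [ 0.516 -0.276  0.17 ] [22 60 77]
[269 253] [ 0.533 -0.282  0.17 ] [ 28  53 129]
```

Lid is still level. Continue down in small steps.

Emit:
{"api": "move_arm", "payload": {"plan": [[[0, 0, 0, 0, 0, 0.01, 1], [0, 0, 0, 0, 0, 0.015, 1], [0, 0, 0, 0, 0, 0.02, 1], [0, 0, 0, 0, 0, 0.025, 1], [0, 0, 0, 0, 0, 0.03, 1], [0, 0, 0, 0, 0, 0.035, 1], [0, 0, 0, 0, 0, 0.035, 1], [0, 0, 0, 0, 0, 0.035, 1]]]}}

```text
t: 17.3
tcp_pos: [0.5247, -0.2761, 0.1677]
tool_rot: [0.972, 0.235, 0.0, 0.0]
force: [-1.3, 0.4, 3.2]
finger_gap: 0.002
```

```bash
python3 lid.py|head -3
```

```text
t 17.3 tcp [ 0.5247 -0.2761  0.1677] F [-1.28  0.4   3.23] gap 0.0
turn [ 0.    -0.     0.003] shift [ 0.005 -0.004 -0.213]
lid fit [0.00047987 0.1664364 ]
```

Emit:
{"api": "move_arm", "payload": {"plan": [[[0, 0, 0, 0, 0, 0.005, 1], [0, 0, 0, 0, 0, 0.01, 1], [0, 0, 0, 0, 0, 0.015, 1], [0, 0, 0, 0, 0, 0.015, 1], [0, 0, 0, 0, 0, 0.02, 1], [0, 0, 0, 0, 0, 0.02, 1], [0, 0, 0, 0, 0, 0.02, 1], [0, 0, 0, 0, 0, 0.02, 1]]]}}

```text
t: 18.35
tcp_pos: [0.5246, -0.2761, 0.1654]
tool_rot: [0.972, 0.235, -0.0, 0.0]
force: [-2.4, 0.2, 2.9]
finger_gap: 0.001
```

```bash
python3 lid.py|head -3
```

```text
t 18.35 tcp [ 0.5246 -0.2761  0.1654] F [-2.39  0.23  2.93] gap 0.0
turn [-0.     0.     0.003] shift [ 0.006 -0.004 -0.236]
lid fit [0.01778775 0.16634287]
```

Lid has sunk about 2.5 mm at 3 N. A further 1.8 mm should free the catch.

Emit:
{"api": "move_arm", "payload": {"plan": [[[0, 0, 0, 0, 0, 0.005, 1], [0, 0, 0, 0, 0, 0.01, 1], [0, 0, 0, 0, 0, 0.014, 1], [0, 0, 0, 0, 0, 0.018, 1], [0, 0, 0, 0, 0, 0.018, 1], [0, 0, 0, 0, 0, 0.018, 1], [0, 0, 0, 0, 0, 0.018, 1], [0, 0, 0, 0, 0, 0.018, 1]]]}}

```text
t: 19.4
tcp_pos: [0.5246, -0.2761, 0.1638]
tool_rot: [0.972, 0.235, -0.0, 0.0]
force: [-2.7, -1.4, 5.1]
finger_gap: 0.001
```

```bash
python3 lid.py|head -3
```

```text
t 19.4 tcp [ 0.5246 -0.2761  0.1638] F [-2.73 -1.35  5.14] gap 0.0
turn [0.    0.    0.003] shift [ 0.007 -0.004 -0.252]
lid fit [0.029558   0.16638777]
```

Emit:
{"api": "move_arm", "payload": {"plan": [[[0, 0, 0, 0, 0, -0.4, 1], [0, 0, 0, -0.3, 0, -0.9, 1], [0, 0, 0, -0.8, 0, -1, 1], [0, 0, 0, -1, 0, -1, 1], [0, 0, 0, -1, 0, -1, 1], [0, 0, 0, -1, 0, -1, 1], [0, 0, 0, -1, 0, -1, 1], [0, 0, 0, -1, 0, -1, 1]]]}}

```text
t: 20.45
tcp_pos: [0.4364, -0.3211, 0.2631]
tool_rot: [0.972, 0.235, -0.0, -0.0]
force: [0.8, -0.4, 0.2]
finger_gap: 0.002
```

```bash
cat > lid2.py <<'E'
from h import *
from station import snapshot
import sys
goal(.525,-.2755,.189,27)
u=np.array([np.cos(.466),np.sin(.466)])
for n in("scene","top"):
    d=snapshot(n);P=cloud(d);h=cv2.cvtColor(d["img"],cv2.COLOR_RGB2HSV)
    A=(P[...,:2]-[.648,-.212])@u;B=(P[...,:2]-[.648,-.212])@[-u[1],u[0]]
    m=(abs(h[...,0].astype(int)-29)<6)&(h[...,1]>180)&(P[...,2]>.157)&(abs(B)<.095)&(abs(A)<.2)
    p=np.c_[A[m],B[m],P[...,2][m]]
    print(n,m.sum(),"A,B,z 2%",np.percentile(p,2,0).round(3),"98%",np.percentile(p,98,0).round(3))
    c=p-np.median(p,0);nrm=np.linalg.svd(c,full_matrices=False)[2][2];print(" normal",nrm.round(3))
    if len(sys.argv)>1 and n=="scene":
        cv2.imwrite(f"pics/{sys.argv[1]}.png",cv2.resize(d["img"][120:340,120:380,::-1],None,fx=2.5,fy=2.5,interpolation=cv2.INTER_CUBIC))
E
python3 lid2.py s4
```

```text
t 20.45 tcp [ 0.4364 -0.3211  0.2631] F [ 0.75 -0.39  0.16] gap 0.0
turn [-0.001 -0.     0.005] shift [0.997 0.    0.742]
scene 2053 A,B,z 2% [-0.129 -0.08   0.168] 98% [0.001 0.068 0.255]
 normal [-0.557  0.002 -0.831]
top 2016 A,B,z 2% [-0.13  -0.072  0.164] 98% [0.004 0.076 0.256]
 normal [-0.565  0.001 -0.825]
```

View pics/s4.png

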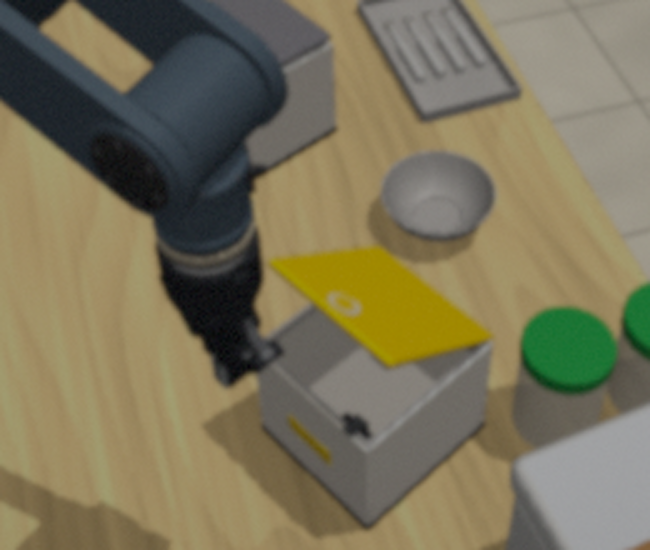

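The lid stands ajar at about 0.59 rad, its mark at (343,303) in the view, and the finger is clear in front of it at (240,375). Next I'll bring the finger under the front edge and follow the edge's arc back.

Emit:
{"api": "move_arm", "payload": {"plan": [[[0, 0, 0, 0.1, 0, 0.15, 1], [0, 0, 0, 0.2, 0, 0.3, 1], [0, 0, 0, 0.35, 0, 0.45, 1], [0, 0, 0, 0.5, 0, 0.45, 1], [0, 0, 0, 0.65, 0, 0.45, 1], [0, 0, 0, 0.78, 0, 0.45, 1], [0, 0, 0, 0.87, 0, 0.45, 1], [0, 0, 0, 0.93, 0, 0.45, 1]]]}}

```text
t: 21.55
tcp_pos: [0.5191, -0.279, 0.2189]
tool_rot: [0.972, 0.235, 0.0, 0.0]
force: [-0.4, -0.1, 0.1]
finger_gap: -0.002
```

Emit:
{"api": "move_arm", "payload": {"plan": [[[0, 0, 0, 0.1, 0, -0.13, 1], [0, 0, 0, 0.21, 0, -0.25, 1], [0, 0, 0, 0.33, 0, -0.35, 1], [0, 0, 0, 0.46, 0, -0.45, 1], [0, 0, 0, 0.6, 0, -0.53, 1], [0, 0, 0, 0.75, 0, -0.6, 1], [0, 0, 0, 0.88, 0, -0.65, 1], [0, 0, 0, 1, 0, -0.68, 1]]]}}

```text
t: 22.55
tcp_pos: [0.6083, -0.233, 0.2866]
tool_rot: [0.972, 0.235, -0.0, -0.0]
force: [0.3, 0.2, 0.0]
finger_gap: -0.005
```

```bash
python3 lid2.py s5
```

```text
t 22.55 tcp [ 0.6083 -0.233   0.2866] F [0.34 0.19 0.03] gap -0.0
turn [-0.    -0.     0.003] shift [-0.936 -0.002  0.976]
scene 1011 A,B,z 2% [-0.033 -0.08   0.163] 98% [0.    0.068 0.316]
 normal [0.975 0.012 0.222]
top 264 A,B,z 2% [-0.029 -0.027  0.178] 98% [0.004 0.077 0.319]
 normal [-0.992 -0.051 -0.116]
```

View pics/s5.png

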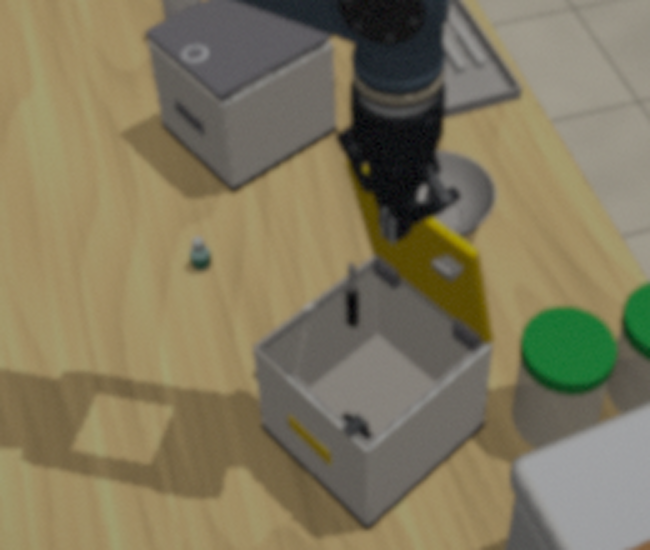

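The lid is at about 1.35 rad, with the finger at (400,230) against its underside. The striker at (445,266) is clear to the side, and the bin hasn't moved. I'll push on past upright, then back out.

Emit:
{"api": "move_arm", "payload": {"plan": [[[0, 0, 0, 0.1, 0, -0.01, 1], [0, 0, 0, 0.2, 0, -0.02, 1], [0, 0, 0, 0.3, 0, -0.03, 1], [0, 0, 0, 0.38, 0, -0.03, 1], [0, 0, 0, 0.46, 0, -0.03, 1], [0, 0, 0, 0.54, 0, -0.03, 1], [0, 0, 0, 0.6, 0, -0.03, 1], [0, 0, 0, 0.6, 0, -0.03, 1]]]}}

```text
t: 23.65
tcp_pos: [0.6612, -0.206, 0.2895]
tool_rot: [0.972, 0.235, -0.0, -0.0]
force: [-0.7, -0.2, -0.1]
finger_gap: 0.001
```

```bash
python3 lid2.py
```

```text
t 23.65 tcp [ 0.6612 -0.206   0.2895] F [-0.71 -0.23 -0.1 ] gap 0.0
turn [-0.     0.     0.004] shift [-1.529 -0.003  1.005]
scene 2568 A,B,z 2% [ 0.003 -0.078  0.162] 98% [0.046 0.071 0.309]
 normal [-0.966 -0.007  0.258]
top 174 A,B,z 2% [0.004 0.024 0.177] 98% [0.048 0.078 0.315]
 normal [-0.966 -0.175  0.191]
```

Lid is at about 1.83 rad, on its stop. Come away forward, then up.

Emit:
{"api": "move_arm", "payload": {"plan": [[[0, 0, 0, -0.12, 0, 0, 1], [0, 0, 0, -0.25, 0, 0, 1], [0, 0, 0, -0.4, 0, -0.1, 1], [0, 0, 0, -0.55, 0, -0.2, 1], [0, 0, 0, -0.7, 0, -0.3, 1], [0, 0, 0, -0.85, 0, -0.4, 1], [0, 0, 0, -0.95, 0, -0.4, 1], [0, 0, 0, -1, 0, -0.4, 1]]]}}

```text
t: 24.75
tcp_pos: [0.5711, -0.2521, 0.3296]
tool_rot: [0.972, 0.234, -0.0, -0.0]
force: [0.6, -0.5, 0.5]
finger_gap: -0.002
```

Emit:
{"api": "move_arm", "payload": {"plan": [[[0, 0, 0, -0.12, 0, 0, 1], [0, 0, 0, -0.25, 0, 0, 1], [0, 0, 0, -0.4, 0, 0, 1], [0, 0, 0, -0.55, 0, 0, 1], [0, 0, 0, -0.7, 0, 0, 1], [0, 0, 0, -0.85, 0, 0, 1], [0, 0, 0, -1, 0, 0, 1], [0, 0, 0, -1, 0, 0, 1]]]}}

```text
t: 25.75
tcp_pos: [0.4819, -0.298, 0.3297]
tool_rot: [0.972, 0.234, 0.0, -0.0]
force: [0.9, 1.0, -0.3]
finger_gap: 0.0
```

```bash
python3 lid2.py; python3 - <<'E'
from h import *
from station import snapshot
a=np.load("top0.npz");d=snapshot("top");cv2.imwrite("pics/top9.png",d["img"][:,:,::-1])
P=cloud(a);Q=cloud(d)
for n,(u,v) in dict(jar=(390,215),gel=(143,224),vial=(258,239),bowl=(259,162),grey=(198,212)).items():print(n,P[v-8:v+8,u-8:u+8].max((0,1)).round(3),Q[v-8:v+8,u-8:u+8].max((0,1)).round(3))
# yellow bin outline: white rim cells at z~.15
b=np.load("scene0.npz");e=snapshot("scene")
u=np.array([np.cos(.466),np.sin(.466)])
for x in(b,e):
    W=cloud(x);A=(W[...,:2]-[.648,-.212])@u;B=(W[...,:2]-[.648,-.212])@[-u[1],u[0]]
    m=(W[...,2]>.05)&(W[...,2]<.13)&(abs(B)<.05)&(A>-.19)&(A<-.14);m2=(W[...,2]>.05)&(W[...,2]<.13)&(A>-.13)&(A<-.02)&(B<-.06)&(B>-.1)
    print("front wall A",np.median(A[m]).round(4),"side wall B",np.median(B[m2]).round(4))
E
```

```text
t 25.75 tcp [ 0.4819 -0.298   0.3297] F [ 0.92  1.03 -0.28] gap 0.0
turn [-0.    -0.     0.001] shift [ 0.486 -0.005  1.407]
scene 3034 A,B,z 2% [ 0.003 -0.078  0.161] 98% [0.047 0.071 0.31 ]
 normal [-0.962 -0.001  0.273]
top 556 A,B,z 2% [ 0.004 -0.07   0.177] 98% [0.049 0.076 0.313]
 normal [-0.957 -0.006  0.291]
jar [ 0.555 -0.423  0.101] [ 0.555 -0.008  1.398]
gel [0.547 0.501 0.139] [0.547 0.501 1.398]
vial [0.546 0.058 1.398] [0.477 0.057 0.051]
bowl [0.774 0.046 1.398] [0.774 0.046 1.398]
grey [0.582 0.253 1.398] [0.582 0.252 1.398]
front wall A -0.1586 side wall B -0.081
front wall A -0.1587 side wall B -0.081
```

View pics/top9.png

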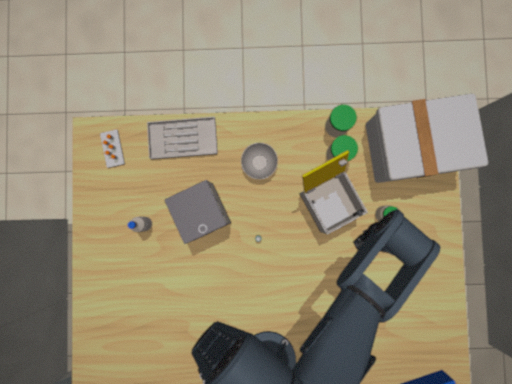

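The top view shows the yellow lid fully back at (326,172) and the bin in place. The grey bin (198,212), gel (138,225), vial (258,239) and bowl (259,162) are unmoved; the jar is partly hidden under the raised arm but shows at (390,212). The finger is clear, so I'll hand in.

```bash
python3 -c "
from station import manip;print(manip.sign_off())"
```

```text
the job is handed in; nothing more can be done
None
```

The yellow bin is open and the job is handed in, at 25.8 s on the robot's clock (limit 51 s). With the gripper shut as one finger, I pressed the mark about 4 mm at 3–5 N. I lifted the finger away and the lid sprang by itself to about 0.59 rad. I then pushed it back past upright and withdrew.

**Last checks:**
- **Lid:** about 1.85 rad by both cameras, resting on its stop with the finger clear of it.
- **Bin:** its front and side walls measured within 0.1 mm of where they began.
- **Grey bin, gel, vial and bowl:** at their starting pixels in the last top view, and the grey lid looks shut.

**What disagreed or failed:**
- **Fingertip:** the shut fingertips made contact about level with the TCP, not 22 mm ahead of it as stated. I found the lid by slow small steps instead.
- **Depth comparison:** my check of the loose objects' positions was spoilt by stray depth readings around 1.4 m, so I judged those by eye.
- **Jar:** the raised arm partly hid it in the last view. The visible part sits at its original place, and no move went near it.

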